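# Seat the lens barrel in the sprung V-mount and hold it pressed

## Robot

A 6-joint arm with a two-finger parallel gripper is mounted at the origin on a cart in front of the work surface, level with it; the furniture and walls round the work are solid. World frame = base frame: x ahead of the robot, y to its left, z up, the work surface at z = 0. Lengths are in m, angles in rad, forces in N, time in s.
With the tool pointing down it reaches from about 0.35 to 0.775 m from the base axis. Payload 7.3 kg.
Tool frame: the origin (TCP) lies at the very end of the fingers, on their centre line; the grasp point (between the pads) lies 19 mm behind it; z points along the fingers, y is the line along which they close (so a half turn about z gives the same grasp; the last joint's range is limited). The gripper opens to 92 mm and grips with 3 to 60 N. Pads are 19 mm wide; open, the fingers measure 130 mm over their backs; the gripper's body (75 mm by 190 mm) begins 47 mm behind the grasp point.
Start: joints at [-1.308, 0.342, 1.524, -0, 1.275, -0.146], TCP at [0.209, -0.482, 0.227] pointing down, gripper open.
Joint ranges: [-2.53, 2.53], [-0.77, 2.02], [0.04, 2.7], [-1, 4.14], [0.28, 2.66], [-3.11, 3.11]. Speed limits (rad/s): [2.57, 2.57, 3.14, 3.14, 3.14, 3.14].

## Interface

Orientations are given as [roll, pitch, yaw] about the fixed x, y, z axes, in that order (R = Rz(yaw) Ry(pitch) Rx(roll)).
In Python, from cell import robot gives the robot as it stands. The module is installed in compiled form; this text tells all that it offers.
- The arm moves only by the tool arm_command, never from a script. Its argument "moves" is a list of rows, each a list of 3 entries, a list of its own where there are three numbers: the shift along the tool's x, y, z in m, then the turn, a rotation vector about the tool's x, y, z in rad, then the finger opening in m, from 0 to 0.0918. In form: [[[dx, dy, dz], [ax, ay, az], claw], ...]. A call has exactly 5 rows; each row is the pose to reach, as a shift and turn from the pose commanded when the call began, along the tool's axes at that moment; what a row does not reach only later rows make up. A row lasts 1/10 s, in which the tool goes at most 50 mm and 8.59 degrees, less where a joint would pass 70% of its speed; a pose out of reach is approached as far as the arm can. A call with a gripper value outside its range is refused whole. The fingers move at their own pace and stop on an object; "squeeze" is the grip in N (left out, the last holds). Time passes only in rows, so rows that repeat a pose let the fingers close, or fill a call up. It gives the time, the measured TCP pose, the force, the opening and the grip force at its end, in the units of the state.
- robot.observe(): the state, without advancing time (a new reading comes with each control period).
- robot.read_camera(name): name is "side" or "top"; returns the picture (384x512x3 uint8, red, green, blue); there is no depth.
- robot.camera_model(name): a dict with "fx", "fy", "cx", "cy" (pixels), "k1" (the pictures are not rectified: a ray, as slopes to the right and down, at radius r is drawn at 1 + k1 r^2 times it, then the intrinsics apply), "R" (3x3) and "t" (3): a world point X has camera coordinates R X + t. Camera axes: x right, y down, z forward; pixel columns grow to the right and rows downward; lengths in m; the calibration is good to about 2 mm. A picture is of the moment at which its call begins. camera_model takes no time and is no camera call.
- robot.hand_in(): hands the job in; it is judged then, once.
The state is a dict: "time": time; "qpos": joint angles; "qvel": joint speeds; "joint_efforts": joint torques, N m; "tool_pos": TCP position; "tool_rot": TCP orientation; "contact_force": force on the tool from outside, world axes, zero at the start; "torque": the same for the moment, N m; "opening": finger opening in m; "grip_force": force on a finger pad.
Only numpy, scipy, OpenCV 4.12 (cv2) and the standard library are available. Lean on these libraries where they do the work, as an engineer would, in place of code of your own. Each camera call takes 0.05 s, during which the arm holds its last target. There are 200 camera calls.

## Task

Lift the flat metal strap off the V-mount and lay it flat in its compartment of the tray, let go of it, then take the lens barrel from its rest and seat it in the V with its plain end facing the end stop, within about a centimetre of it. Press the barrel down, squarely onto both flanks of the V, until the sprung nest has sunk about half of its 12 mm travel, and finish like that: keep hold of the barrel and keep pressing, do not let go. Do not drop the barrel on the worktop, and leave the other things where they are.

Things in the scene. Friction and masses are not known exactly. Their poses are not given: they have to be found in the camera images.
- v_mount: Fixed base plate 140 x 60 x 8 mm; origin under its centre, x along it. On columns above it floats the V-nest: a carrier plate 136 x 52 mm (top at z 29 mm) with two steel V-saddles, 40 mm wide, rims at z 54 mm, standing at x = -50 to -25 and 25 to 50 mm; the 50 mm gap between them is open for fingers down to the carrier plate. At x = 56 to 62 mm an end stop, 30 mm wide, rises to z 69 mm.
- v_axis (a point): Point on the V-nest (moves with it) where the axis of a 30 mm cylinder seated in the V runs, midway between the saddles; 59 mm above the worktop when the nest is up, 5 mm above the rims. x along the V towards the end stop (its face at x = +56 mm), y to the left flank, z up. The V is 90 degrees, 32 mm wide at the rims, 16 mm deep.
- v_nest (a joint): How far the sprung V-nest is pushed down, 0 (up) to 0.012 m (bottomed), it slides straight down. It starts to sink at about 4 N and takes 1 N more per mm (about 10 N at half travel, barrel weight included); it springs back up. The resting barrel alone does not sink it.
- left_face: The left (+y) flanks of the two V-saddles, part of the V-nest; same origin and axes as point v_axis.
- right_face: The right (-y) flanks of the two V-saddles, part of the V-nest; same origin and axes as point v_axis.
- strap: Loose flat aluminium strap 96 x 44 x 6 mm (x, y, z) with a 12 mm hole near each end, about 0.1 kg; origin at the centre of its underside. It starts lying on the rims of both V-saddles, along the V, so it can be gripped across its 44 mm width over the gap between them.
- tray: Fixed grey fixture tray, flat plate 156 x 140 x 4 mm with raised compartment walls, origin at the centre of its underside, x along the compartments. The strap's compartment is at y = -28 mm; at y = +48 mm is a narrow one, 142 x 24 mm inside, 12 mm high, in which the forceps lie.
- strap_slot (a point): Centre of the floor of the strap's compartment, 8 mm above the worktop; axes as the tray's. Inside 106 x 52 mm (x, y); walls 3 mm thick, 10 mm above the floor; the middle 56 mm of both long walls is cut away for the fingers; the floor is a pad 36 mm wide with 4 mm free depth beside it. The strap may lie either way round.
- barrel_rest: Fixed grey rest, base 116 x 60 x 6 mm, origin at the centre of its underside: two parallel 8 mm round bars along x, 16 mm apart, tops 32 mm above the worktop, on posts at x = +-46 mm. The lens barrel lies on the bars, its axis 45 mm above the worktop, and along the rest's x axis within a few mm.
- lens_barrel: Loose dark metal lens barrel, 0.14 to 0.24 kg: tube 30 mm in diameter from x = -56 to +52 mm, wider knurled collar (39 mm) with the lens from x = -72 to -56 mm. Origin on its axis; x along it towards the plain end. Grip the tube at the origin. With its origin at point v_axis the plain end is 4 mm from the end stop and the collar clears the saddles by 6 mm.
- plain_end (a point): Centre of the plain (collarless) end of the lens barrel.
- timer_t: Bystander: bench timer 68 x 62 x 19 mm, origin under its centre.
- tape_t: Bystander: roll of tape lying flat, 60 mm across, 18 mm high, origin under its centre.
- marker_t: Bystander: marker pen 136 x 12 mm lying down, origin under its centre, length along its y.
- logger_t: Bystander: small dark data logger 72 x 34 x 18 mm, origin under its centre.
- bottle_t: Bystander: small reagent bottle 48 mm across, 115 mm high, origin under its centre.
- forceps_t: Bystander: forceps 127 x 16 x 9 mm lying in the tray's narrow compartment.
Mind the look-alikes: they are no part of the job. Leave any green look-alike of the v_mount alone. There is more than one size of the strap; the job needs the larger.

How it is judged:
By the outcome, as a careful person would: the job done as asked, in the order asked, and still so for the second after the job is handed in, while the arm keeps its last pose, push and grip.
It also fails if it takes over 51 s, if anything falls off the work surface, if the arm or the gripper's body presses on something with over 40 N, if the wrist force passes 120 N, or if a joint passes its speed limit or range.

## Working session

There is one attempt and no reset: what is moved stays moved. The work goes in short steps, Python scripts to look and compute and a tool call to move; the robot and the scene stay as the last step left them, time stands still between calls to the robot, and variables do not carry over. Pictures are saved under pics/ and viewed, at most 11 in all, crops included, and the job is handed in when it is done.

Besides the shell and the picture viewer there is one more tool, called after "Emit:" as a command line: name --argument value ..., lists and objects as JSON in quotes. arm_command: Moves the arm, as the interface text tells. Its arguments: {"type":"object","properties":{"moves":{"type":"array"},"squeeze":{"type":"number"}},"required":["moves"]}

```bash
mkdir -p pics; python3 - <<'E'
from cell import robot
import cv2
for n in("top","side"):
    im=robot.read_camera(n); cv2.imwrite(f"pics/{n}0.png",im[:,:,::-1]); 
    m=robot.camera_model(n); print(n,m)
print(robot.observe())
E
```

```text
top {'fx': 436.4039398607931, 'fy': 436.4039398607931, 'cx': 259.6373254646991, 'cy': 191.4261659927764, 'k1': 0.013076113595170849, 'R': array([[ 0.02581475, -0.99953965, -0.01594032],
       [-0.99504853, -0.02416127, -0.09640877],
       [ 0.09597925,  0.01835016, -0.99521418]]), 't': array([-0.04992146,  0.52581752,  1.30280849])}
side {'fx': 456.7354502041173, 'fy': 456.7354502041173, 'cx': 261.92590717793144, 'cy': 190.74695398240792, 'k1': -0.1825937009764123, 'R': array([[-0.98401607, -0.17806191,  0.00251428],
       [-0.08549138,  0.45996778, -0.88381042],
       [ 0.15621649, -0.86989861, -0.46783845]]), 't': array([0.52757641, 0.14661619, 1.46106591])}
{'time': 0.1, 'qpos': array([-1.30803765e+00,  3.42602002e-01,  1.52491525e+00, -1.30902002e-05,
        1.27538927e+00, -1.46027479e-01]), 'qvel': array([-0.00087533, -0.00118881, -0.00048055, -0.00086598, -0.00125678,
        0.00105483]), 'joint_efforts': array([ 1.71082142e-03, -4.32003772e+01, -2.44694388e+01,  7.19210249e-02,
        5.25989290e-02, -4.57618762e-05]), 'tool_pos': array([ 0.20859482, -0.48139126,  0.22614313]), 'tool_rot': array([-3.14029094e+00, -1.78795456e-04,  4.08789855e-01]), 'contact_force': array([0.1631303 , 0.23001045, 0.22854224]), 'torque': array([ 0.02267474, -0.01259577,  0.04679366]), 'grip_force': 0.0, 'opening': 0.09212806854177277}
```

View pics/top0.png

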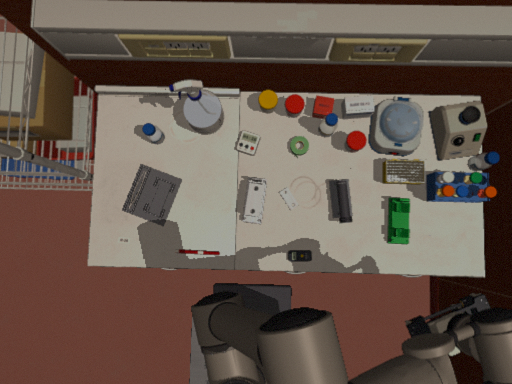

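View pics/side0.png

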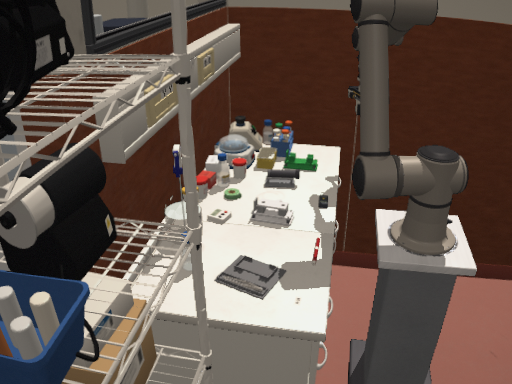

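The top view shows the tray at (152,194), the grey V-mount with the strap on it at (256,201), the barrel on its rest at (341,200) and the green look-alike at (400,220). I'll enlarge these to confirm.

```bash
cat > h.py <<'E'
import numpy as np, cv2
from cell import robot
def ray(n,px):
    m=robot.camera_model(n); K=np.array([[m['fx'],0,m['cx']],[0,m['fy'],m['cy']],[0,0,1]])
    u=cv2.undistortPoints(np.array(px,float).reshape(-1,1,2),K,np.array([m['k1'],0,0,0,0.]),).reshape(-1,2)
    d=np.c_[u,np.ones(len(u))]@m['R']; return -m['R'].T@m['t'],d
def onz(n,px,z):
    c,d=ray(n,px); return c+d*((z-c[2])/d[:,2])[:,None]
def proj(n,X):
    m=robot.camera_model(n); K=np.array([[m['fx'],0,m['cx']],[0,m['fy'],m['cy']],[0,0,1]])
    return cv2.projectPoints(np.array(X,float).reshape(-1,1,3),cv2.Rodrigues(m['R'])[0],m['t'],K,np.array([m['k1'],0,0,0,0.]))[0].reshape(-1,2)
E
python3 - <<'E'
import cv2,numpy as np
t=cv2.imread("pics/top0.png");s=cv2.imread("pics/side0.png")
z=lambda a,k:cv2.resize(a,None,fx=k,fy=k,interpolation=cv2.INTER_CUBIC)
cv2.imwrite("pics/c1.png",np.vstack([z(t[160:232,115:315],4),z(t[165:243,230:430],4)]))
cv2.imwrite("pics/c2.png",z(s[160:300,205:345],4.2))
E
```

```text
(no output)
```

View pics/c1.png

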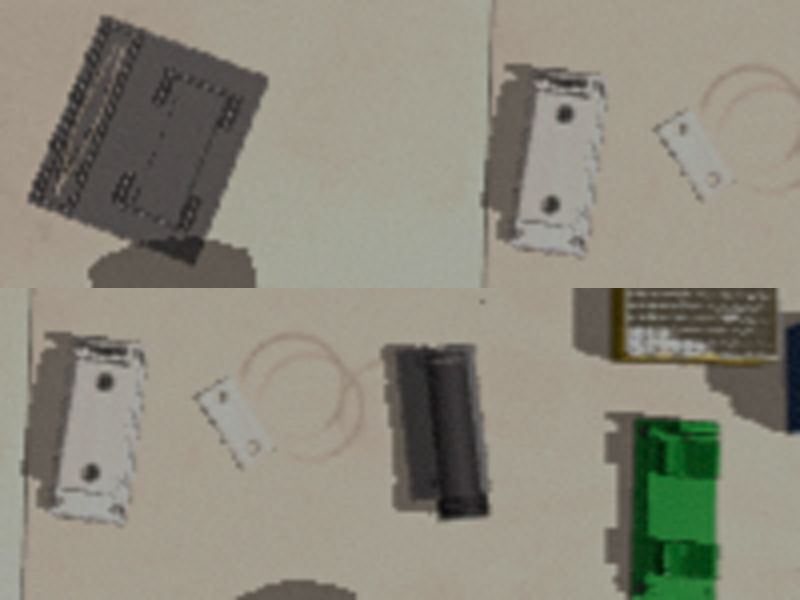

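View pics/c2.png

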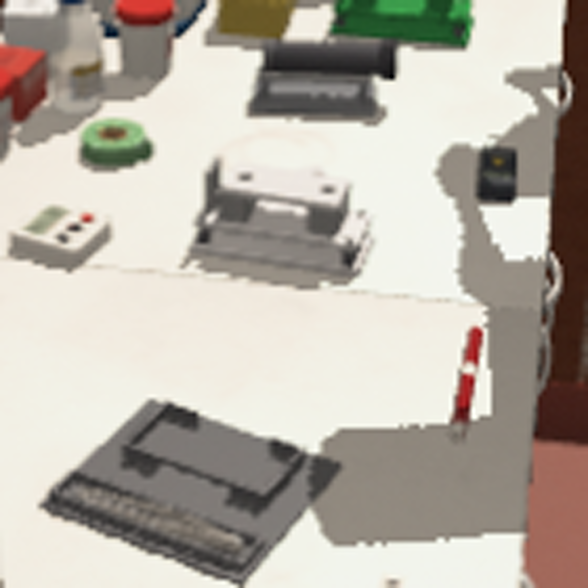

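The enlarged crop shows these candidates:
- **Straps:** one lies on the grey V-mount at top (250,200), with holes at about (256,188) and (252,211). It is the large one and it lies on the mount, so it is the one meant. The one at (289,199) is the small decoy.
- **V-mounts:** the grey one at (256,201) is the job's. The green one at (400,220) is the look-alike.
- **End stop and barrel:** the end stop is at the far end (up in the image). The barrel's collar is at the near end, (346,292 in crop coordinates), so its plain end already faces away from the robot.

Next I'll measure positions.

```bash
python3 - <<'E'
from h import *
t=cv2.imread("pics/top0.png");g=cv2.cvtColor(t,cv2.COLOR_BGR2GRAY)
c=lambda l,oy,ox=115:[((x+.5)/4-.5+ox,(y+.5)/4-.5+oy) for x,y in l]
# strap holes: dark-weighted centroids
H=[]
for x,y in c([(565,114),(551,204)],160):
    xi,yi=int(round(x)),int(round(y)); p=g[yi-4:yi+5,xi-4:xi+5].astype(float)
    w=np.clip(np.median(p)-20-p,0,None); Y,X=np.mgrid[yi-4:yi+5,xi-4:xi+5]
    H.append(((X*w).sum()/w.sum(),(Y*w).sum()/w.sum()))
P=onz("top",H,.059);d=P[0]-P[1];print("holes",H,P,"ctr",P.mean(0),"len",np.linalg.norm(d),"yaw",np.arctan2(d[1],d[0]))
S=c([(537,80),(604,80),(583,240),(517,236)],160)
P=onz("top",S,.060);print("strap corners approx",P[:,:2])
T=c([(105,17),(268,77),(198,262),(30,200)],160);P=onz("top",T,.006);print("tray",P[:,:2],P.mean(0))
I=c([(175,70),(240,97),(190,228),(120,200)],160);P=onz("top",I,.016);print("slot",P[:,:2],P.mean(0))
m=((g<100)*255).astype(np.uint8);m[:, :110]=0;m[:,200:]=0;m[:155]=0;m[235:]=0
cn=max(cv2.findContours(m,0,2)[0],key=cv2.contourArea);r=cv2.minAreaRect(cn);b=cv2.boxPoints(r);P=onz("top",b,.006);print("trayrect",b,P[:,:2],P.mean(0))
# barrel rows
for y in range(172,222,3): print(y,g[y,322:356])
E
```

```text
holes [(np.float64(255.86289549376798), np.float64(188.00191754554172)), (np.float64(252.17237903225808), np.float64(210.99092741935485))] [[ 0.53355695 -0.02590138  0.059     ]
 [ 0.46507833 -0.01682529  0.059     ]] ctr [ 0.49931764 -0.02136333  0.059     ] len 0.06907746781940911 yaw -0.13177104591701505
strap corners approx [[ 0.55796542 -0.00450166]
 [ 0.55915179 -0.05424683]
 [ 0.44021985 -0.04170419]
 [ 0.44193095  0.00696609]]
tray [[0.60597118 0.33582779]
 [0.56197053 0.20662611]
 [0.41763905 0.2542978 ]
 [0.46204008 0.38637462]] [0.51190521 0.29578158 0.006     ]
slot [[0.56446761 0.27665409]
 [0.54475489 0.22553851]
 [0.44321985 0.25929395]
 [0.46327426 0.31399003]] [0.50392915 0.26886914 0.016     ]
trayrect [[121.04445 233.32243]
 [123.68648 163.30891]
 [181.58516 165.49376]
 [178.94313 235.50728]] [[0.38926857 0.38555971]
 [0.60647819 0.38961748]
 [0.6038864  0.20854952]
 [0.3870951  0.20729541]] [0.49668206 0.29775553 0.006     ]
172 [158 157 157 159 158 156 157 158 158 156 158 157 159 158 159 159 158 157
 157 156 158 155 155 157 158 157 156 157 158 159 157 158 158 158
[... 1589 characters left out ...]
56 157 157 155 110  91  92  74  55  49  48  51  49  47  49  29
  27  33  46  48  55  58  55  52  47  59  90 116 150 159 158 158]
211 [157 155 157 158 157 157 117  94  91  92  63  47  48  50  48  47  47  36
  28  29  40  51  51  57  59  51  47  52  87 109 152 157 159 157]
214 [157 158 157 158 156 156 116  91  91  91  68  52  47  48  49  44  34  38
  27  32  38  44  48  56  57  53  45  48  86  99 126 154 159 156]
217 [158 156 158 160 159 157 109  94  91  91  75  59  57  56  54  60  59  58
  32  22  29  30  31  41  47  46  44  36  29  55 146 157 158 158]
220 [157 158 158 158 161 160 153 115 103 102 102 102 104 102 102  92  97  54
  18  13  23  29  27  37  40  51  46  42  32  39 113 151 157 156]
```

```bash
cat >> h.py <<'E'
from scipy.spatial.transform import Rotation as Ro
def go(x,y,z,yaw,pos=None,rot=None):
    o=robot.observe() if pos is None else None
    p=o['tool_pos'] if pos is None else np.array(pos); r=o['tool_rot'] if rot is None else rot
    A=Ro.from_euler('xyz',r); B=Ro.from_euler('xyz',[np.pi,0,yaw])
    if pos is None: print("t",o['time'],"at",p.round(4),np.round(r,4),"F",o['contact_force'].round(2),"op",o['opening'],"gr",o['grip_force'])
    print("shift",A.inv().apply(np.array([x,y,z])-p).round(4),"turn",(A.inv()*B).as_rotvec().round(4))
E
python3 - <<'E'
from h import *
print("cam",ray("top",[(0,0)])[0],ray("side",[(0,0)])[0])
a=onz("top",[(340.8,184),(342.95,199),(344.2,211)],.045);print(a,np.arctan2(a[0,1]-a[2,1],a[0,0]-a[2,0]))
print("plain",onz("top",[(340.3,179.4)],.06),"collar",onz("top",[(345.8,222.5)],.06))
go(.4995,-.022,.13,-.132)
E
```

```text
cam [ 0.39946008 -0.06110081  1.34647113] [0.3034355  1.29748175 0.81179725]
[[ 0.55317919 -0.27926592  0.045     ]
 [ 0.50832844 -0.28600695  0.045     ]
 [ 0.47263388 -0.28996969  0.045     ]] 0.13211726040536179
plain [[ 0.56507504 -0.27516711  0.06      ]] collar [[ 0.43818927 -0.29223444  0.06      ]]
t 0.1 at [ 0.2086 -0.4814  0.2261] [-3.1403e+00 -2.0000e-04  4.0880e-01] F [0.16 0.23 0.23] op 0.09212806854177277 gr 0.0
shift [ 0.4495 -0.3058  0.0966] turn [-1.300e-03  2.000e-04  5.408e-01]
```

Emit:
arm_command --moves '[[[0.15, -0.1, 0.03], [0, 0, 0.15], 0.0918], [[0.2, -0.14, 0.04], [0, 0, 0.3], 0.0918], [[0.3, -0.2, 0.06], [0, 0, 0.45], 0.0918], [[0.4495, -0.3058, 0.08], [0, 0, 0.54], 0.0918], [[0.4495, -0.3058, 0.0966], [0, 0, 0.54], 0.0918]]'

```text
time: 0.6
tool_pos: [0.3374, -0.2787, 0.1871]
tool_rot: [3.141, -0.0, -0.135]
contact_force: [1.8, -1.0, 0.7]
opening: 0.0919
grip_force: 0.0
```

```bash
python3 - <<'E'
from h import *
go(.4995,-.022,.11,-.132)
E
```

```text
t 0.6 at [ 0.3374 -0.2787  0.1871] [ 3.1414e+00 -3.0000e-04 -1.3530e-01] F [ 1.84 -0.98  0.73] op 0.09186017699576664 gr 0.0
shift [ 0.1259 -0.2762  0.0771] turn [ 0.0002 -0.0003 -0.0033]
```

Emit:
arm_command --moves '[[[0.1259, -0.2762, 0.077], [0, 0, -0.003], 0.0918], [[0.1259, -0.2762, 0.077], [0, 0, -0.003], 0.0918], [[0.1259, -0.2762, 0.077], [0, 0, -0.003], 0.0918], [[0.1259, -0.2762, 0.077], [0, 0, -0.003], 0.0918], [[0.1259, -0.2762, 0.077], [0, 0, -0.003], 0.0918]]'

```text
time: 1.1
tool_pos: [0.4659, -0.073, 0.1253]
tool_rot: [3.141, 0.0, -0.128]
contact_force: [0.0, -0.6, 0.3]
opening: 0.0917
grip_force: 0.0
```

```bash
python3 - <<'E'
from h import *
go(.4995,-.022,.051,-.132)
im=robot.read_camera("side")[:,:,::-1];print(robot.observe()['tool_pos'])
cv2.imwrite("pics/s1.png",cv2.resize(im[150:270,205:325],None,fx=5,fy=5,interpolation=2))
E
```

```text
t 1.1 at [ 0.4659 -0.073   0.1253] [ 3.1415e+00  1.0000e-04 -1.2820e-01] F [ 0.01 -0.62  0.28] op 0.09172742778379886 gr 0.0
shift [ 0.0268 -0.0549  0.0743] turn [0.0001 0.0001 0.0038]
[ 0.46791675 -0.06720002  0.12366932]
```

View pics/s1.png

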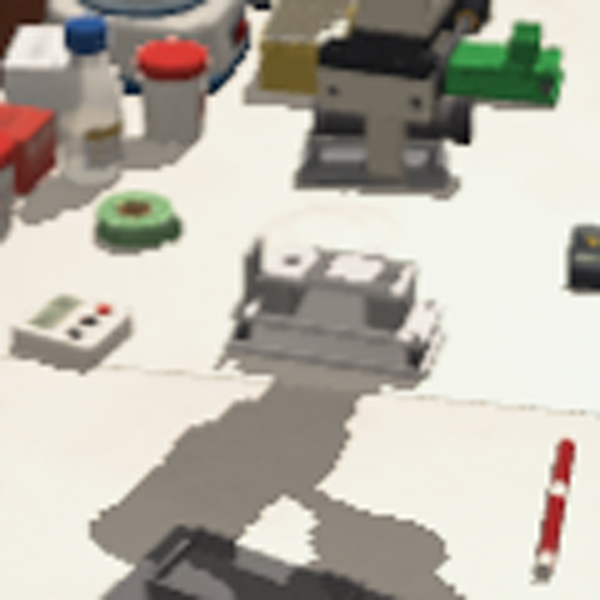

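The picture shows the strap on the V-mount at crop (330,280). The gripper is still short of it, in line with the mount. I'll continue to above the strap.

Emit:
arm_command --moves '[[[0.025, -0.049, 0.015], [0, 0, 0.003], 0.0918], [[0.025, -0.049, 0.015], [0, 0, 0.003], 0.0918], [[0.025, -0.049, 0.015], [0, 0, 0.003], 0.0918], [[0.025, -0.049, 0.015], [0, 0, 0.003], 0.0918], [[0.025, -0.049, 0.015], [0, 0, 0.003], 0.0918]]'

```text
time: 1.65
tool_pos: [0.4959, -0.0307, 0.1112]
tool_rot: [3.141, -0.0, -0.133]
contact_force: [0.1, -0.1, -0.5]
opening: 0.0914
grip_force: 0.0
```

```bash
python3 - <<'E'
from h import *
go(.4995,-.022,.051,-.132)
# predicted pixels of finger tips vs picture
im=robot.read_camera("side")[:,:,::-1];it=robot.read_camera("top")[:,:,::-1]
cv2.imwrite("pics/s2.png",np.hstack([cv2.resize(im[180:250,235:305],(400,400),interpolation=2),cv2.resize(it[155:255,205:305],(400,400),interpolation=2)]))
E
```

```text
t 1.65 at [ 0.4959 -0.0307  0.1112] [ 3.1412e+00 -2.0000e-04 -1.3280e-01] F [ 0.14 -0.1  -0.5 ] op 0.09143978652187044 gr 0.0
shift [ 0.0024 -0.0091  0.0602] turn [ 0.0003 -0.0002 -0.0008]
```

View pics/s2.png

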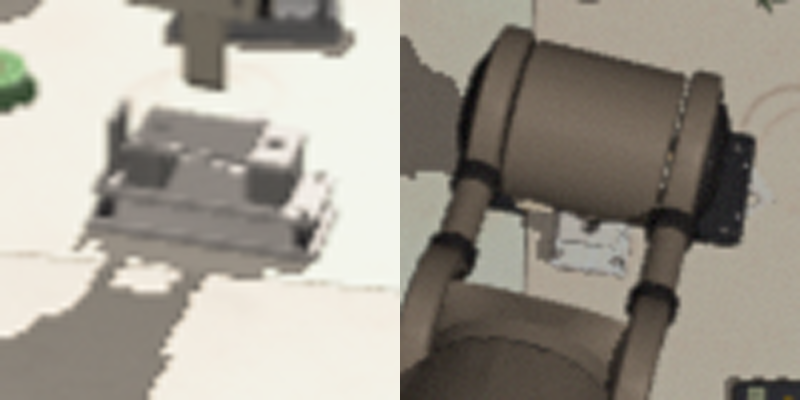

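The left crop shows the open finger above the strap, near its middle along x. I'll correct the position and descend.

Emit:
arm_command --moves '[[[0.0024, -0.009, 0.02], [0, 0, 0], 0.0918], [[0.0024, -0.009, 0.03], [0, 0, 0], 0.0918], [[0.0024, -0.009, 0.03], [0, 0, 0], 0.0918], [[0.0024, -0.009, 0.03], [0, 0, 0], 0.0918], [[0.0024, -0.009, 0.03], [0, 0, 0], 0.0918]]'

```text
time: 2.25
tool_pos: [0.5002, -0.0213, 0.0815]
tool_rot: [3.141, -0.001, -0.132]
contact_force: [1.0, 0.2, -0.1]
opening: 0.0918
grip_force: 0.0
```

```bash
python3 - <<'E'
from h import *
go(.4995,-.022,.051,-.132)
E
```

```text
t 2.25 at [ 0.5002 -0.0213  0.0815] [ 3.1414e+00 -1.0000e-03 -1.3160e-01] F [ 0.98  0.23 -0.07] op 0.09183626843429428 gr 0.0
shift [-0.0007  0.0008  0.0305] turn [ 0.0002 -0.001   0.0004]
```

Emit:
arm_command --moves '[[[0, 0, 0.02], [0, 0, 0], 0.0918], [[0, 0, 0.0305], [0, 0, 0], 0.0918], [[0, 0, 0.0305], [0, 0, 0], 0.0918], [[0, 0, 0.0305], [0, 0, 0], 0.07], [[0, 0, 0.0305], [0, 0, 0], 0.05]]'

```text
time: 2.75
tool_pos: [0.5004, -0.021, 0.051]
tool_rot: [3.141, -0.001, -0.131]
contact_force: [0.0, -0.5, -0.0]
opening: 0.08
grip_force: 0.0
```

Emit:
arm_command --moves '[[[0, 0, 0], [0, 0, 0], 0.03], [[0, 0, 0], [0, 0, 0], 0.03], [[0, 0, 0], [0, 0, 0], 0.03], [[0, 0, 0], [0, 0, 0], 0.03], [[0, 0, 0], [0, 0, 0], 0.03]]' --squeeze 20

```text
time: 3.25
tool_pos: [0.4999, -0.0209, 0.0504]
tool_rot: [3.141, -0.0, -0.131]
contact_force: [-0.4, -1.1, 0.2]
opening: 0.0432
grip_force: 20.0
```

Emit:
arm_command --moves '[[[0, 0, -0.02], [0, 0, 0], 0.03], [[0, 0, -0.05], [0, 0, 0], 0.03], [[0, 0, -0.06], [0, 0, 0], 0.03], [[0, 0, -0.06], [0, 0, 0], 0.03], [[0, 0, -0.06], [0, 0, 0], 0.03]]'

```text
time: 3.75
tool_pos: [0.4994, -0.0208, 0.1095]
tool_rot: [-3.142, 0.001, -0.131]
contact_force: [0.1, -0.3, -0.7]
opening: 0.043
grip_force: 20.0
```

```bash
python3 - <<'E'
from h import *
go(.5035,.269,.08,-.33)
im=robot.read_camera("side")[:,:,::-1];cv2.imwrite("pics/s3.png",cv2.resize(im[130:260,205:325],None,fx=4.5,fy=4.5,interpolation=2))
E
```

```text
t 3.75 at [ 0.4994 -0.0208  0.1095] [-3.1416e+00  1.1000e-03 -1.3130e-01] F [ 0.12 -0.33 -0.72] op 0.04299329750216444 gr 19.99976634979248
shift [-0.0338 -0.2878  0.0296] turn [1.000e-04 1.100e-03 1.987e-01]
```

View pics/s3.png

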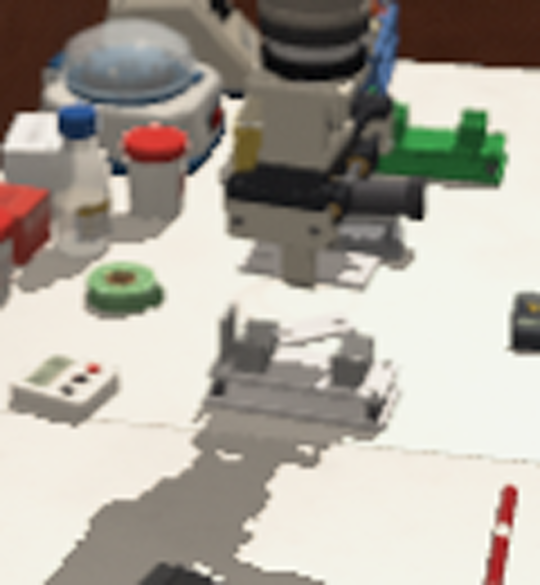

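The strap hangs level in the fingers at crop (310,265), and the two saddles are bare at (260,345) and (350,365). I'll carry it to the tray.

Emit:
arm_command --moves '[[[-0.005, -0.045, 0], [0, 0, 0.03], 0.03], [[-0.01, -0.09, 0], [0, 0, 0.06], 0.03], [[-0.015, -0.135, 0], [0, 0, 0.1], 0.03], [[-0.02, -0.18, 0], [0, 0, 0.14], 0.03], [[-0.026, -0.225, 0], [0, 0, 0.17], 0.03]]'

```text
time: 4.3
tool_pos: [0.5028, 0.2072, 0.1088]
tool_rot: [3.14, 0.002, -0.303]
contact_force: [1.0, 0.3, -1.4]
opening: 0.0436
grip_force: 20.0
```

```bash
python3 - <<'E'
from h import *
go(.5035,.269,.08,-.33)
E
```

```text
t 4.3 at [0.5028 0.2072 0.1088] [ 3.1403e+00  1.9000e-03 -3.0300e-01] F [ 0.98  0.27 -1.36] op 0.043606223169376686 gr 19.99785751104355
shift [-0.0177 -0.0593  0.0288] turn [0.0014 0.0019 0.027 ]
```

Emit:
arm_command --moves '[[[-0.012, -0.04, 0], [0, 0, 0.02], 0.03], [[-0.0177, -0.058, 0.01], [0, 0, 0.027], 0.03], [[-0.0177, -0.058, 0.03], [0, 0, 0.027], 0.03], [[-0.0177, -0.058, 0.05], [0, 0, 0.027], 0.03], [[-0.0177, -0.058, 0.06], [0, 0, 0.027], 0.03]]'

```text
time: 4.8
tool_pos: [0.502, 0.2658, 0.0472]
tool_rot: [3.138, 0.004, -0.328]
contact_force: [-1.0, -0.2, -1.1]
opening: 0.044
grip_force: 20.0
```

```bash
python3 - <<'E'
from h import *
im=robot.read_camera("side")[:,:,::-1]
go(.5035,.269,.005,-.33)
cv2.imwrite("pics/s4.png",cv2.resize(im[215:300,205:300],None,fx=7,fy=7,interpolation=2))
E
```

```text
t 4.85 at [0.5017 0.2655 0.0465] [ 3.1374  0.005  -0.3281] F [-1.13 -0.13 -2.03] op 0.04342125701131974 gr 19.999756515026093
shift [ 0.0007 -0.0041  0.0414] turn [0.0042 0.005  0.0019]
```

View pics/s4.png

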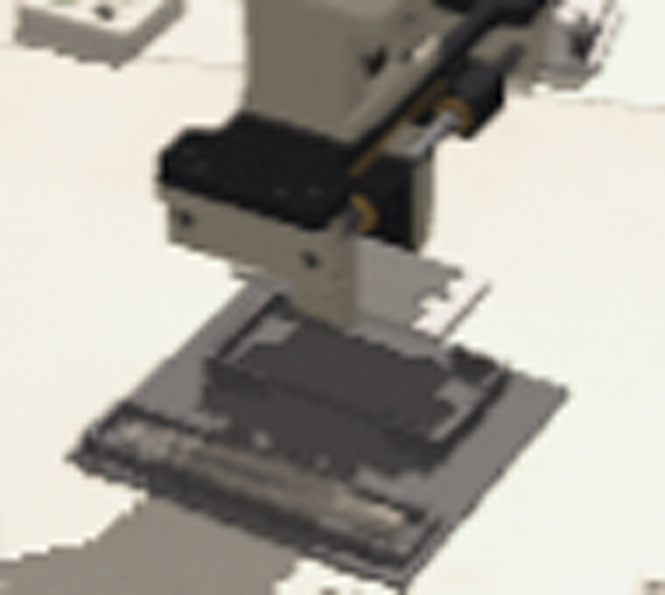

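The strap is held over the tray. Its compartment shows below, with corners at crop (212,372), (278,302), (505,365) and (438,455). I'll cross-check the slot position from this view.

```bash
python3 - <<'E'
from h import *
P=onz("side",[((x+.5)/7-.5+205,(y+.5)/7-.5+215) for x,y in [(212,372),(278,302),(505,365),(438,455)]],.018)
print(P[:,:2],P.mean(0))
P=onz("side",[((x+.5)/7-.5+205,(y+.5)/7-.5+215) for x,y in [(68,457),(402,585),(568,392)]],.003);print(P[:,:2],(P[0]+P[2])/2)
P=onz("side",[((x+.5)/7-.5+205,(y+.5)/7-.5+215) for x,y in [(490,287),(440,337),(232,272)]],.055);print(P[:,:2])
E
```

```text
[[0.56090703 0.29360561]
 [0.54472437 0.24196032]
 [0.44514965 0.26737801]
 [0.46216043 0.32910558]] [0.50323537 0.28301238 0.018     ]
[[0.60946768 0.33946371]
 [0.46540926 0.38985414]
 [0.41975201 0.2612603 ]] [0.51460984 0.300362   0.003     ]
[[0.45217911 0.26582742]
 [0.46629022 0.30216948]
 [0.55598998 0.27467434]]
```

Emit:
arm_command --moves '[[[0, -0.0047, 0.0], [0.004, 0.005, 0.002], 0.03], [[0, -0.0047, 0.01], [0.004, 0.005, 0.002], 0.03], [[0, -0.0047, 0.02], [0.004, 0.005, 0.002], 0.03], [[0, -0.0047, 0.026], [0.004, 0.005, 0.002], 0.03], [[0, -0.0047, 0.026], [0.004, 0.005, 0.002], 0.03]]'

```text
time: 5.35
tool_pos: [0.5048, 0.2703, 0.0233]
tool_rot: [-3.139, -0.004, -0.33]
contact_force: [-0.3, -0.9, -0.4]
opening: 0.0437
grip_force: 20.0
```

```bash
python3 - <<'E'
from h import *
go(.503,.270,.005,-.33)
E
```

```text
t 5.35 at [0.5048 0.2703 0.0233] [-3.1389 -0.0035 -0.3304] F [-0.34 -0.91 -0.43] op 0.043653655353235135 gr 19.999860227108
shift [-0.0016  0.0009  0.0183] turn [-0.0027 -0.0035 -0.0004]
```

Emit:
arm_command --moves '[[[-0.0012, 0.0006, 0.003], [-0.002, -0.003, 0], 0.03], [[-0.0012, 0.0006, 0.006], [-0.002, -0.003, 0], 0.03], [[-0.0012, 0.0006, 0.009], [-0.002, -0.003, 0], 0.03], [[-0.0012, 0.0006, 0.012], [-0.002, -0.003, 0], 0.03], [[-0.0012, 0.0006, 0.012], [-0.002, -0.003, 0], 0.03]]'

```text
time: 5.85
tool_pos: [0.5039, 0.2704, 0.0119]
tool_rot: [-3.14, -0.001, -0.33]
contact_force: [-0.7, 0.8, -0.5]
opening: 0.0434
grip_force: 20.0
```

```bash
python3 - <<'E'
from h import *
go(.5035,.270,.0045,-.33)
E
```

```text
t 5.85 at [0.5039 0.2704 0.0119] [-3.1401e+00 -1.5000e-03 -3.3020e-01] F [-0.72  0.82 -0.51] op 0.04344606651771254 gr 19.999839663505554
shift [-0.0003  0.0005  0.0074] turn [-0.0015 -0.0015 -0.0002]
```

Emit:
arm_command --moves '[[[0, 0, 0.002], [-0.0015, -0.0015, 0], 0.03], [[0, 0, 0.004], [-0.0015, -0.0015, 0], 0.03], [[0, 0, 0.006], [-0.0015, -0.0015, 0], 0.03], [[0, 0, 0.0072], [-0.0015, -0.0015, 0], 0.03], [[0, 0, 0.0072], [-0.0015, -0.0015, 0], 0.03]]'

```text
time: 6.35
tool_pos: [0.504, 0.2704, 0.0049]
tool_rot: [-3.141, -0.0, -0.33]
contact_force: [0.3, 0.8, -1.0]
opening: 0.0437
grip_force: 20.0
```

Emit:
arm_command --moves '[[[0, 0, 0], [0, 0, 0], 0.05], [[0, 0, 0], [0, 0, 0], 0.06], [[0, 0, 0], [0, 0, 0], 0.064], [[0, 0, 0], [0, 0, 0], 0.064], [[0, 0, 0], [0, 0, 0], 0.064]]'

```text
time: 6.85
tool_pos: [0.5042, 0.2705, 0.0052]
tool_rot: [-3.141, -0.001, -0.33]
contact_force: [0.2, 0.2, 0.4]
opening: 0.064
grip_force: 0.0
```

Emit:
arm_command --moves '[[[0, 0, -0.01], [0, 0, 0], 0.064], [[0, 0, -0.04], [0, 0, 0], 0.064], [[0, 0, -0.08], [0, 0, 0], 0.07], [[0, 0, -0.12], [0, 0, 0], 0.09], [[0, 0, -0.12], [0, 0, 0], 0.09]]'

```text
time: 7.35
tool_pos: [0.5073, 0.2718, 0.1318]
tool_rot: [-3.134, -0.01, -0.33]
contact_force: [0.1, 0.1, 0.6]
opening: 0.0814
grip_force: 0.0
```

```bash
python3 - <<'E'
from h import *
go(.5115,-.2855,.14,.132)
E
```

```text
t 7.35 at [0.5073 0.2718 0.1318] [-3.1337 -0.0096 -0.3301] F [0.09 0.06 0.59] op 0.08142977664139878 gr 0.0
shift [ 0.1847  0.5258 -0.0106] turn [-0.0056 -0.0113 -0.4621]
```

Emit:
arm_command --moves '[[[0.0145, 0.047, -0.01], [-0.005, -0.01, -0.04], 0.0918], [[0.03, 0.094, -0.01], [-0.005, -0.01, -0.08], 0.0918], [[0.047, 0.141, -0.01], [-0.005, -0.01, -0.12], 0.0918], [[0.063, 0.188, -0.01], [-0.005, -0.01, -0.16], 0.0918], [[0.08, 0.235, -0.01], [-0.005, -0.01, -0.2], 0.0918]]'

```text
time: 7.85
tool_pos: [0.5031, 0.0205, 0.1354]
tool_rot: [3.138, 0.009, -0.128]
contact_force: [1.2, -0.9, -0.9]
opening: 0.0915
grip_force: 0.0
```

```bash
python3 - <<'E'
from h import *
go(.5115,-.2855,.14,.132)
E
```

```text
t 7.85 at [0.5031 0.0205 0.1354] [ 3.138   0.0094 -0.1282] F [ 1.23 -0.89 -0.88] op 0.09154543653712867 gr 0.0
shift [ 0.0474  0.3024 -0.0039] turn [ 0.0024  0.0098 -0.2601]
```

Emit:
arm_command --moves '[[[0.008, 0.048, -0.004], [0.002, 0.01, -0.05], 0.0918], [[0.015, 0.096, -0.004], [0.002, 0.01, -0.1], 0.0918], [[0.023, 0.144, -0.004], [0.002, 0.01, -0.15], 0.0918], [[0.03, 0.192, -0.004], [0.002, 0.01, -0.2], 0.0918], [[0.038, 0.24, -0.004], [0.002, 0.01, -0.26], 0.0918]]'

```text
time: 8.35
tool_pos: [0.5097, -0.2226, 0.1399]
tool_rot: [3.141, 0.0, 0.132]
contact_force: [0.6, -0.2, 0.2]
opening: 0.092
grip_force: 0.0
```

```bash
python3 - <<'E'
from h import *
go(.5115,-.2855,.1,.132)
t=robot.read_camera("top")[:,:,::-1];s=robot.read_camera("side")[:,:,::-1]
cv2.imwrite("pics/t5.png",t);cv2.imwrite("pics/s5.png",s)
z=lambda a,w,h:cv2.resize(a,(w,h),interpolation=2)
cv2.imwrite("pics/c5.png",np.vstack([z(t[160:235,115:315],800,300),np.hstack([z(s[190:250,240:320],400,300),z(s[235:295,210:290],400,300)])]))
E
```

```text
t 8.35 at [ 0.5097 -0.2226  0.1399] [3.1412 0.     0.1318] F [ 0.63 -0.24  0.21] op 0.09202264393113363 gr 0.0
shift [-0.0064  0.0626  0.0399] turn [ 0.0004  0.     -0.0002]
```

View pics/c5.png

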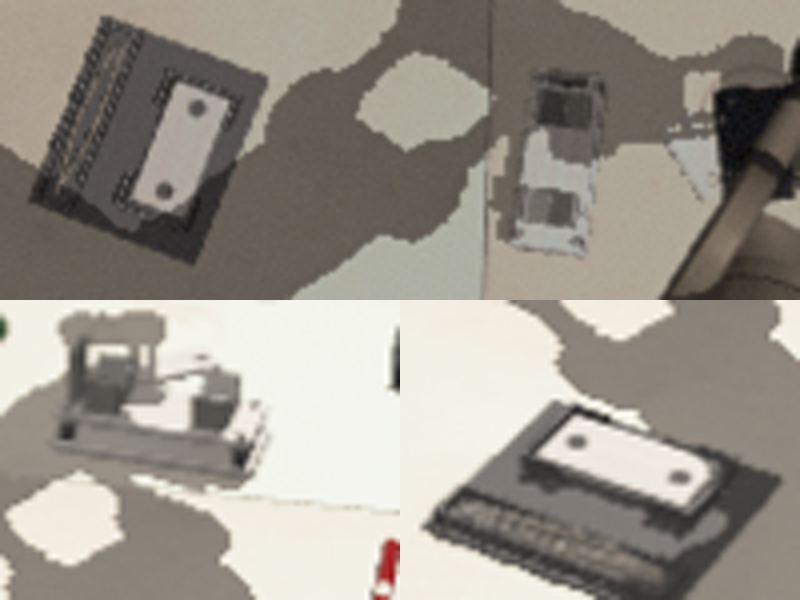

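The strap lies flat inside its compartment in both views. The V saddles are visible at crop (565,107) and (552,207). I'll measure the V axis next.

```bash
python3 - <<'E'
from h import *
g=cv2.cvtColor(cv2.imread("pics/t5.png"),cv2.COLOR_BGR2GRAY)
print("     ",np.arange(243,270))
for y in range(176,225): print(y,g[y,243:270])
E
```

```text
[243 244 245 246 247 248 249 250 251 252 253 254 255 256 257 258 259 260
 261 262 263 264 265 266 267 268 269]
176 [ 97  99 101 101 102  97  99 101 102  98 101  97  96 100 102 100 102 100
 101 104 102 103 100 100 101 100  98]
177 [ 98 100 102 102  97  89  98 108  99  84  78  74  87  91  96  98 100  98
  98 100  98  97 101 100 100 100 102]
178 [ 99 100 102 100  89  93  86  80  83  69  71  66  73  76  78  85  77  80
  80  84  90  85  97  99 102 100 100]
179 [101  99 101 101  95  74  73  65  68  54  53  57  66  70  68  71  63  65
  69  93 101  99  94  98 102 100 102]
180 [100  97 100 100  91  93  82  78  92  62  54  52  44  36  39  42  43  48
  49  94  88  80  77  91 101 101 101]
181 [ 99 104 101 101  95  95  97  96  96  80  82  82  65  44  41  61  55  48
  63  93  80  73  53  85 100 101 100]
182 [101 101 100 102  97  96  85  76  65  66  81  86  90  78  80  94  97  85
  92  95  88  80  52  80  97 101  99]
183 [101 100 102 101 103 101  80  67  53  49  51  51  64  63  71  74  74  69
  82  86  98  98  69  76  99 100 102]
184 [100 100 100  99  92  95  74  66  53  51  51  49  52  56  60  66 
[... 3945 characters left out ...]
6 166 166]
219 [111 128 162 173 173 174 175 173 172 175 175 175 170 175 165 127 115 134
 164 166 164 168 168 167 166 167 162]
220 [161 170 168 170 172 174 175 174 173 175 173 172 172 170 132 120 120  91
 150 165 164 167 168 166 165 165 166]
221 [144 149 141 139 154 163 170 167 172 170 171 173 174 174 170 146 146 115
 144 164 166 167 168 168 167 167 165]
222 [164 144 139 114 117 130 142 137 145 136 143 152 160 167 174 170 171 144
 140 163 168 168 166 167 166 168 169]
223 [167 165 166 162 163 163 164 163 140 138 148 141 136 141 157 143 152 163
 155 165 167 166 168 166 167 165 167]
224 [167 166 165 166 166 166 166 166 164 165 167 168 166 163 166 162 143 142
 161 166 167 166 168 167 165 167 168]
```

```bash
python3 - <<'E'
from h import *
P=onz("top",[(255.6,187),(252.05,211.3)],.054);d=P[0]-P[1];print(P,P.mean(0),np.linalg.norm(d),np.arctan2(d[1],d[0]))
Q=onz("top",[(255.5,187),(252.0,211.3)],.038);print(Q.mean(0))
go(.5115,-.2855,.1,.132)
E
```

```text
[[ 0.53705895 -0.02490149  0.054     ]
 [ 0.46440824 -0.01631582  0.054     ]] [ 0.50073359 -0.02060865  0.054     ] 0.07315626683382769 -0.11763176602504379
[ 0.50198178 -0.01988157  0.038     ]
t 8.45 at [ 0.51   -0.2264  0.1397] [ 3.1386e+00 -8.0000e-04  1.2550e-01] F [-0.01  0.91 -0.13] op 0.0918673222850419 gr 0.0
shift [-0.0059  0.0587  0.0399] turn [ 0.003  -0.0008 -0.0065]
```

Emit:
arm_command --moves '[[[-0.005, 0.045, 0], [0.003, -0.001, -0.006], 0.0918], [[-0.0059, 0.0587, 0.01], [0.003, -0.001, -0.006], 0.0918], [[-0.0059, 0.0587, 0.03], [0.003, -0.001, -0.006], 0.0918], [[-0.0059, 0.0587, 0.04], [0.003, -0.001, -0.006], 0.0918], [[-0.0059, 0.0587, 0.04], [0.003, -0.001, -0.006], 0.0918]]'

```text
time: 8.95
tool_pos: [0.5109, -0.2781, 0.0979]
tool_rot: [-3.136, 0.004, 0.136]
contact_force: [-0.0, -0.0, -0.2]
opening: 0.0918
grip_force: 0.0
```

```bash
python3 - <<'E'
from h import *
go(.5115,-.2855,.026,.132)
g=cv2.cvtColor(cv2.imread("pics/side0.png"),cv2.COLOR_BGR2GRAY)
print("   ",np.arange(262,306))
for y in range(166,186,1): print(y,g[y,262:306])
E
```

```text
t 8.95 at [ 0.5109 -0.2781  0.0979] [-3.1359  0.0042  0.1361] F [-0.   -0.02 -0.23] op 0.091760499205875 gr 0.0
shift [-0.0001  0.0078  0.0718] turn [-0.0057  0.0042  0.0041]
    [262 263 264 265 266 267 268 269 270 271 272 273 274 275 276 277 278 279
 280 281 282 283 284 285 286 287 288 289 290 291 292 293 294 295 296 297
 298 299 300 301 302 303 304 305]
166 [ 88  87  88  88  88  88  86  88  88  88  94 158 224 238 238 238 238 238
 237 237 237 185  87  63  60  63  65  65  65  67  66  65  65  67  65  66
  65  65  66  66  65  65  66  65]
167 [ 87  88  88  88  88  87  88  87  88  88 101 199 235 237 238 238 237 237
 237 237 211 131  67  55  55  56  59  62  64  65  66  68  68  69  68  70
  66  65  64  66  65  64  66  66]
168 [111 105 107 102  96  97  91  88  86  87 159 224 237 237 238 239 238 238
 238 238 194 126 106  98  98  90  82  84  76  70  69  63  60  62  60  60
  57  58  58  63  64  65  66  68]
169 [133 132 132 130 129 117 111 113 104  91 150 189 195 195 195 195 195 196
 212 195 146 171 155 118 118 116 114 114 121 123 123 122 120 104  79  73
  65  67  80  75  70  71  64  61]
170 [
[... 2238 characters left out ...]
6  97  97  97  97  97  97  97  98  98 123
 118  96  98 126 141 119 124 140 139 118  81  65 102 134 184 232 241 242
 241 241 241 241 241 241 241 241]
183 [241 241 202 109  73  69  69  74  77  76  77  78  78  77  77  80  78  90
  86  77  77  90  98  87  91  97  97  86  73  66  79  96 173 232 242 242
 242 241 241 241 242 242 242 242]
184 [241 217 139  84  75  75  75  76  77  77  76  76  76  77  77  77  77  77
  77  78  77  76  77  78  77  76  77  77  74  67  71  77 124 222 242 242
 242 242 242 242 242 242 242 242]
185 [241 202 116  85  78  79  79  80  79  80  77  76  75  75  74  75  75  76
  76  75  75  76  75  77  77  76  75  77  76  74  75  78 101 159 182 228
 242 243 242 242 242 243 243 242]
```

```bash
python3 - <<'E'
from h import *
c,d=ray("side",[(267.6,173),(295,173),(298.9,173)])
a=np.array([np.cos(.132),np.sin(.132),0]);n=np.array([-np.sin(.132),np.cos(.132),0])
for off in(0,.012):
    o=np.array([.5115,-.2855,.045])+n*off
    P=c+d*((o-c)@n/(d@n))[:,None];print(off,P.round(4),((P-o)@a).round(4))
go(.5115,-.2855,.026,.132)
E
```

```text
0 [[ 0.5643 -0.2785  0.0442]
 [ 0.4591 -0.2925  0.047 ]
 [ 0.4442 -0.2944  0.0474]] [ 0.0533 -0.0528 -0.0679]
0.012 [[ 0.5623 -0.2666  0.05  ]
 [ 0.458  -0.2805  0.0527]
 [ 0.4431 -0.2825  0.0531]] [ 0.0529 -0.0524 -0.0674]
t 8.95 at [ 0.5109 -0.2781  0.0979] [-3.1359  0.0042  0.1361] F [-0.   -0.02 -0.23] op 0.091760499205875 gr 0.0
shift [-0.0001  0.0078  0.0718] turn [-0.0057  0.0042  0.0041]
```

Emit:
arm_command --moves '[[[0.0004, 0.0075, 0], [-0.005, 0.004, 0.004], 0.0918], [[0.0004, 0.0075, 0.015], [-0.005, 0.004, 0.004], 0.0918], [[0.0004, 0.0075, 0.035], [-0.005, 0.004, 0.004], 0.0918], [[0.0004, 0.0075, 0.035], [-0.005, 0.004, 0.004], 0.0918], [[0.0004, 0.0075, 0.035], [-0.005, 0.004, 0.004], 0.0918]]'

```text
time: 9.45
tool_pos: [0.5137, -0.2871, 0.0655]
tool_rot: [3.139, -0.003, 0.132]
contact_force: [0.0, -0.5, -0.5]
opening: 0.0916
grip_force: 0.0
```

```bash
python3 - <<'E'
from h import *
go(.512,-.2855,.026,.132)
E
```

```text
t 9.45 at [ 0.5137 -0.2871  0.0655] [ 3.1386 -0.0034  0.1321] F [ 0.04 -0.54 -0.53] op 0.09158922942187853 gr 0.0
shift [-0.0016 -0.0019  0.0394] turn [ 0.003  -0.0034  0.0001]
```

Emit:
arm_command --moves '[[[-0.0012, -0.0014, 0.015], [0.002, -0.003, 0], 0.0918], [[-0.0012, -0.0014, 0.035], [0.002, -0.003, 0], 0.0918], [[-0.0012, -0.0014, 0.039], [0.002, -0.003, 0], 0.0918], [[-0.0012, -0.0014, 0.039], [0.002, -0.003, 0], 0.07], [[-0.0012, -0.0014, 0.039], [0.002, -0.003, 0], 0.05]]'

```text
time: 9.95
tool_pos: [0.5124, -0.286, 0.0262]
tool_rot: [3.141, -0.001, 0.132]
contact_force: [0.6, 0.3, 0.1]
opening: 0.0799
grip_force: 0.0
```

Emit:
arm_command --moves '[[[0, 0, 0], [0, 0, 0], 0.04], [[0, 0, 0], [0, 0, 0], 0.03], [[0, 0, 0], [0, 0, 0], 0.02], [[0, 0, 0], [0, 0, 0], 0.02], [[0, 0, 0], [0, 0, 0], 0.02]]' --squeeze 20

```text
time: 10.45
tool_pos: [0.512, -0.2858, 0.0257]
tool_rot: [3.141, 0.0, 0.132]
contact_force: [-0.6, -0.5, 0.6]
opening: 0.0401
grip_force: 0.0
```

```bash
python3 - <<'E'
from h import *
go(.512,-.2855,.026,.132)
print(robot.observe()['torque'])
E
```

```text
t 10.45 at [ 0.512  -0.2858  0.0257] [3.1412e+00 2.0000e-04 1.3180e-01] F [-0.57 -0.45  0.58] op 0.0401077995437211 gr 0.0
shift [ 0.     -0.0003 -0.0003] turn [ 0.0004  0.0002 -0.0002]
[ 0.01115101  0.01450235 -0.01245256]
```

Emit:
arm_command --moves '[[[0, 0, 0], [0, 0, 0], 0.02], [[0, 0, 0], [0, 0, 0], 0.02], [[0, 0, 0], [0, 0, 0], 0.02], [[0, 0, 0], [0, 0, 0], 0.02], [[0, 0, 0], [0, 0, 0], 0.02]]' --squeeze 30

```text
time: 10.95
tool_pos: [0.512, -0.2859, 0.0256]
tool_rot: [3.141, 0.0, 0.132]
contact_force: [-0.4, -0.5, 0.6]
opening: 0.0291
grip_force: 30.0
```

```bash
python3 - <<'E'
from h import *
go(.512,-.2855,.026,.132)
print(robot.observe()['torque'])
E
```

```text
t 10.95 at [ 0.512  -0.2859  0.0256] [3.1411e+00 2.0000e-04 1.3180e-01] F [-0.45 -0.5   0.64] op 0.029149113933390286 gr 29.981008172035217
shift [ 0.     -0.0004 -0.0004] turn [ 0.0005  0.0002 -0.0002]
[-0.09999036 -0.02362946 -0.04043077]
```

Emit:
arm_command --moves '[[[0, 0, 0], [0, 0, 0], 0.02], [[0, 0, -0.01], [0, 0, 0], 0.02], [[0, 0, -0.03], [0, 0, 0], 0.02], [[0, 0, -0.06], [0, 0, 0], 0.02], [[0, 0, -0.08], [0, 0, 0], 0.02]]' --squeeze 45

```text
time: 11.45
tool_pos: [0.5123, -0.2858, 0.1077]
tool_rot: [3.141, -0.001, 0.132]
contact_force: [-0.4, -0.3, -2.5]
opening: 0.029
grip_force: 45.0
```

```bash
python3 - <<'E'
from h import *
go(.5007,-.0206,.105,-.127)
print(robot.observe()['torque'])
E
```

```text
t 11.45 at [ 0.5123 -0.2858  0.1077] [ 3.1406e+00 -7.0000e-04  1.3190e-01] F [-0.38 -0.25 -2.53] op 0.028966291547934373 gr 44.97352123260498
shift [ 0.0234 -0.2644  0.0024] turn [ 0.0009 -0.0008  0.2589]
[ 0.03330327 -0.03001754 -0.02078385]
```

Emit:
arm_command --moves '[[[0.003, -0.04, 0], [0, 0, 0.04], 0.02], [[0.007, -0.085, 0], [0, 0, 0.08], 0.02], [[0.011, -0.13, 0], [0, 0, 0.13], 0.02], [[0.016, -0.175, 0], [0, 0, 0.18], 0.02], [[0.02, -0.22, 0], [0, 0, 0.22], 0.02]]'

```text
time: 11.95
tool_pos: [0.5025, -0.0632, 0.1061]
tool_rot: [3.141, -0.0, -0.091]
contact_force: [0.8, 0.5, -1.6]
opening: 0.0291
grip_force: 45.0
```

```bash
python3 - <<'E'
from h import *
go(.5007,-.0206,.08,-.127)
E
```

```text
t 11.95 at [ 0.5025 -0.0632  0.1061] [ 3.1414 -0.     -0.0905] F [ 0.8   0.53 -1.56] op 0.02908377053521899 gr 44.96572494506836
shift [-0.0056 -0.0423  0.0261] turn [ 0.0002 -0.      0.0365]
```

Emit:
arm_command --moves '[[[-0.004, -0.03, 0], [0, 0, 0.03], 0.02], [[-0.0056, -0.0415, 0.005], [0, 0, 0.0365], 0.02], [[-0.0056, -0.0415, 0.015], [0, 0, 0.0365], 0.02], [[-0.0056, -0.0415, 0.02], [0, 0, 0.0365], 0.02], [[-0.0056, -0.0415, 0.02], [0, 0, 0.0365], 0.02]]'

```text
time: 12.45
tool_pos: [0.5004, -0.0244, 0.0843]
tool_rot: [3.141, 0.002, -0.126]
contact_force: [0.4, 0.3, -1.3]
opening: 0.0288
grip_force: 45.0
```

```bash
python3 - <<'E'
from h import *
go(.5007,-.0206,.04,-.127)
s=robot.read_camera("side")[:,:,::-1];t=robot.read_camera("top")[:,:,::-1]
cv2.imwrite("pics/s6.png",s)
z=lambda a,w,h:cv2.resize(a,(w,h),interpolation=2)
cv2.imwrite("pics/c6.png",np.hstack([z(s[175:251,230:306],500,500),z(t[165:225,230:266],300,500)]))
go(.5007,-.0206,.04,-.127);print(robot.observe()['torque'])
E
```

```text
t 12.45 at [ 0.5004 -0.0244  0.0843] [ 3.1411e+00  2.4000e-03 -1.2590e-01] F [ 0.37  0.31 -1.25] op 0.028807884223570095 gr 44.96785640716553
shift [-0.0001 -0.0038  0.0443] turn [0.0005 0.0024 0.0011]
t 12.55 at [ 0.501  -0.0244  0.0852] [ 3.1411e+00  8.0000e-04 -1.2630e-01] F [-0.66 -0.79 -1.71] op 0.02932633942329592 gr 44.96796190738678
shift [-0.0008 -0.0038  0.0452] turn [0.0005 0.0008 0.0007]
[ 0.01496523 -0.00813714 -0.03938053]
```

View pics/c6.png

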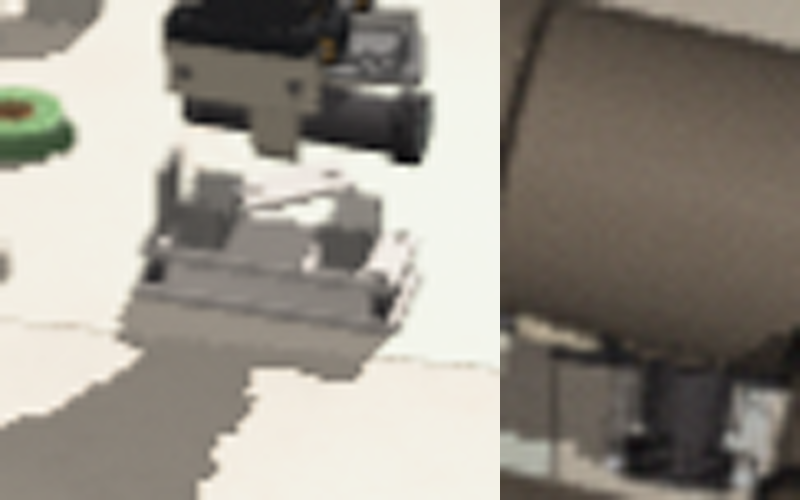

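The barrel is level over the V. Its plain end is at crop (184,108), on the end-stop side, and the collar is at (412,130). The stop's top is near (178,150). I'll check the gap along the axis.

```bash
python3 - <<'E'
from h import *
g=cv2.cvtColor(cv2.imread("pics/s6.png"),cv2.COLOR_BGR2GRAY)
print("   ",np.arange(252,297))
for y in range(187,217): print(y,g[y,252:297])
E
```

```text
[252 253 254 255 256 257 258 259 260 261 262 263 264 265 266 267 268 269
 270 271 272 273 274 275 276 277 278 279 280 281 282 283 284 285 286 287
 288 289 290 291 292 293 294 295 296]
187 [240 240 230 168 106 101 100 106 108 109 109 109 109 108 109 109 108 109
 109 108 109  92  75  81 101 107  94  79  92 105 105 105 106 107  98  90
  92  93  93  95  97 100 211 242 243]
188 [240 240 227 163 109 108 109 108 109 108 109 109 109 109 109 110 109 109
 109 109 109  90  61  76 102 108  82  57  65  70  90 117 147 183 197 219
 229 229 191 129 128 176 213 236 243]
189 [240 240 237 219 201 150  91  98 104 108 109 109 109 109 109 109 109 109
 108 109 108 104  85  92 107 112  86  51  51  50  57  85 108 127 135 149
 170 177 138  91  94 118 124 166 231]
190 [241 240 241 238 237 175  61  67  66  70  74  79  87  94  98 104 109 109
 109 109 109 108 102 103 109 103  76  54  52  52  65  77  82  82  84  82
  91  89  73  60  65  73  64 139 228]
191 [240 241 241 240 240 179  51  53  46  42  46  49  54  59  60  76  94 104
 104 102 105 105 103 105 109 108  82  53  51  59  67  70  73  74  75  75
  71  63  63  
[... 4023 characters left out ...]
3 131 136 135 135 136 136
 136 136 137 137 136 137 136 176 145  83  82  81  82  81  82  78 159 225
 238 238 237 238 196 225 243 243 243]
214 [140  85  87 102 118 121 121 122 120 119 125 133 136 141 143 138 133 134
 135 136 135 136 135 136 195 210 144  83  83  81  81  82  82  90 198 234
 237 236 237 225 210 234 243 243 243]
215 [105  58  63 107 132 133 122 114 115 111 115 120 122 123 121 118 118 127
 135 138 143 145 139 135 209 199 133 102  93  92  86  82  82 157 223 236
 236 236 237 188 179 231 242 243 243]
216 [ 77  45  60 114 138 138 135 132 132 131 131 132 132 123 121 119 113 116
 121 124 125 119 119 120 152 151 141 141 139 133 126 110 160 170 155 151
 177 224 225 158 200 222 236 243 243]
```

```bash
python3 - <<'E'
from h import *
yw=-.127;a=np.array([np.cos(yw),np.sin(yw),0]);n=np.array([-np.sin(yw),np.cos(yw),0]);O=np.array([.5007,-.0206,0])
def along(px,off,o=O):
    c,d=ray("side",[px]);P=c+d*(((o+n*off-c)@n)/(d@n))[:,None];return ((P-O)@a)[0].round(4),P[0,2].round(4)
print("stop face(56)",along((256.7,202),.015))
print("far saddle(50)",along((259.2,203),.02),"near saddle(-50)",along((287.6,206),.02))
T=robot.observe()['tool_pos']*[1,1,0]
print("plain(52)",along((257.4,191.5),.010,T),"collar(-72)",along((294.8,193),.012,T))
print("tool along",(T-O)@a)
E
```

```text
stop face(56) (np.float64(0.0542), np.float64(0.0629))
far saddle(50) (np.float64(0.0438), np.float64(0.0635)) near saddle(-50) (np.float64(-0.0538), np.float64(0.069))
plain(52) (np.float64(0.0545), np.float64(0.0982)) collar(-72) (np.float64(-0.0735), np.float64(0.1145))
tool along 0.0007954390699932823
```

```bash
python3 - <<'E'
from h import *
go(.4977,-.0202,.05,-.127)
E
```

```text
t 12.55 at [ 0.501  -0.0244  0.0852] [ 3.1411e+00  8.0000e-04 -1.2630e-01] F [-0.66 -0.79 -1.71] op 0.02932633942329592 gr 44.96796190738678
shift [-0.0038 -0.0038  0.0352] turn [0.0005 0.0008 0.0007]
```

Emit:
arm_command --moves '[[[-0.0038, -0.0038, 0], [0, 0, 0], 0.02], [[-0.0038, -0.0038, 0.01], [0, 0, 0], 0.02], [[-0.0038, -0.0038, 0.02], [0, 0, 0], 0.02], [[-0.0038, -0.0038, 0.03], [0, 0, 0], 0.02], [[-0.0038, -0.0038, 0.032], [0, 0, 0], 0.02]]'

```text
time: 13.05
tool_pos: [0.4967, -0.0188, 0.0518]
tool_rot: [3.141, 0.003, -0.125]
contact_force: [-0.2, 0.2, -2.3]
opening: 0.0291
grip_force: 45.0
```

```bash
python3 - <<'E'
from h import *
go(.4977,-.0202,.04,-.127)
print(robot.observe()['torque'])
E
```

```text
t 13.05 at [ 0.4967 -0.0188  0.0518] [ 3.1414e+00  3.1000e-03 -1.2470e-01] F [-0.23  0.23 -2.3 ] op 0.0291189055963733 gr 44.96804058551788
shift [0.0012 0.0013 0.0118] turn [0.0002 0.0031 0.0023]
[ 0.04913335 -0.02534665  0.01590355]
```

Emit:
arm_command --moves '[[[0.0008, 0.001, 0], [0, 0.002, 0.002], 0.02], [[0.0008, 0.001, 0.003], [0, 0.002, 0.002], 0.02], [[0.0008, 0.001, 0.006], [0, 0.002, 0.002], 0.02], [[0.0008, 0.001, 0.008], [0, 0.002, 0.002], 0.02], [[0.0008, 0.001, 0.008], [0, 0.002, 0.002], 0.02]]'

```text
time: 13.55
tool_pos: [0.4982, -0.02, 0.0453]
tool_rot: [3.141, -0.001, -0.127]
contact_force: [0.5, -0.2, -2.6]
opening: 0.0287
grip_force: 45.0
```

```bash
python3 - <<'E'
from h import *
go(.4977,-.0202,.04,-.127)
print(robot.observe()['torque'])
E
```

```text
t 13.55 at [ 0.4982 -0.02    0.0453] [ 3.1412e+00 -1.4000e-03 -1.2670e-01] F [ 0.46 -0.22 -2.59] op 0.028701635369328588 gr 44.967970848083496
shift [-0.0005  0.0003  0.0053] turn [ 0.0003 -0.0014  0.0003]
[ 0.01529972  0.06262899 -0.01897689]
```

Descend in 1 mm steps and watch the forces.

Emit:
arm_command --moves '[[[-0.0003, 0.0002, 0.001], [0, -0.001, 0], 0.02], [[-0.0003, 0.0002, 0.002], [0, -0.001, 0], 0.02], [[-0.0003, 0.0002, 0.003], [0, -0.001, 0], 0.02], [[-0.0003, 0.0002, 0.004], [0, -0.001, 0], 0.02], [[-0.0003, 0.0002, 0.004], [0, -0.001, 0], 0.02]]'

```text
time: 14.05
tool_pos: [0.498, -0.0202, 0.0414]
tool_rot: [3.141, -0.001, -0.127]
contact_force: [0.6, -1.1, -2.2]
opening: 0.029
grip_force: 45.0
```

Emit:
arm_command --moves '[[[0, 0, 0.0005], [0, 0, 0], 0.02], [[0, 0, 0.001], [0, 0, 0], 0.02], [[0, 0, 0.0015], [0, 0, 0], 0.02], [[0, 0, 0.0015], [0, 0, 0], 0.02], [[0, 0, 0.0015], [0, 0, 0], 0.02]]'

```text
time: 14.55
tool_pos: [0.4981, -0.0202, 0.0402]
tool_rot: [3.141, -0.001, -0.127]
contact_force: [-1.3, -0.5, 2.6]
opening: 0.0291
grip_force: 45.0
```

```bash
python3 - <<'E'
from h import *
go(.4977,-.0202,.04,-.127)
print(robot.observe()['torque'])
E
```

```text
t 14.55 at [ 0.4981 -0.0202  0.0402] [ 3.1412e+00 -1.2000e-03 -1.2660e-01] F [-1.3  -0.54  2.58] op 0.029107850227570384 gr 44.96285319328308
shift [-0.0004  0.      0.0002] turn [ 0.0004 -0.0012  0.0004]
[0.14516662 0.17664625 0.11142028]
```

Emit:
arm_command --moves '[[[0, 0, 0.0006], [0, 0, 0], 0.02], [[0, 0, 0.0012], [0, 0, 0], 0.02], [[0, 0, 0.0018], [0, 0, 0], 0.02], [[0, 0, 0.002], [0, 0, 0], 0.02], [[0, 0, 0.002], [0, 0, 0], 0.02]]'

```text
time: 15.05
tool_pos: [0.4981, -0.0202, 0.0381]
tool_rot: [3.141, -0.001, -0.127]
contact_force: [-1.0, -0.9, 4.0]
opening: 0.0289
grip_force: 45.0
```

```bash
python3 - <<'E'
from h import *
for i in range(3):
  o=robot.observe();print(o['tool_pos'].round(4),o['tool_rot'].round(4),o['contact_force'].round(2),o['torque'].round(3))
  robot.read_camera("top")
E
```

```text
[ 0.4981 -0.0202  0.0381] [ 3.1412e+00 -1.0000e-03 -1.2670e-01] [-1.01 -0.93  4.01] [0.092 0.17  0.048]
[ 0.4981 -0.0203  0.0381] [ 3.1412e+00 -1.1000e-03 -1.2670e-01] [-2.31 -0.11  4.68] [0.06  0.241 0.075]
[ 0.4982 -0.0202  0.0381] [ 3.1412e+00 -1.1000e-03 -1.2670e-01] [-0.99 -0.15  3.93] [0.03  0.199 0.055]
```

Emit:
arm_command --moves '[[[0, 0, 0.0005], [0, -0.002, 0], 0.02], [[0, 0, 0.001], [0, -0.004, 0], 0.02], [[0, 0, 0.0015], [0, -0.006, 0], 0.02], [[0, 0, 0.0018], [0, -0.006, 0], 0.02], [[0, 0, 0.0018], [0, -0.006, 0], 0.02]]'

```text
time: 15.7
tool_pos: [0.498, -0.0202, 0.0363]
tool_rot: [3.141, 0.005, -0.127]
contact_force: [-1.7, 0.4, 7.0]
opening: 0.0291
grip_force: 45.0
```

```bash
python3 - <<'E'
from h import *
for i in range(4):
  o=robot.observe();print(o['tool_pos'].round(4),o['tool_rot'].round(4),o['contact_force'].round(2),o['torque'].round(3))
  robot.read_camera("top")
E
```

```text
[ 0.498  -0.0202  0.0363] [ 3.1412  0.0052 -0.1266] [-1.68  0.36  7.02] [0.083 0.242 0.161]
[ 0.4981 -0.0202  0.0363] [ 3.1412  0.0052 -0.1266] [-1.96 -0.37  6.6 ] [0.068 0.247 0.066]
[ 0.498  -0.0202  0.0363] [ 3.1412  0.0052 -0.1267] [-1.63  0.56  6.35] [0.096 0.209 0.1  ]
[ 0.4981 -0.0202  0.0363] [ 3.1412  0.0052 -0.1265] [-1.17 -0.25  6.15] [0.098 0.283 0.065]
```

Emit:
arm_command --moves '[[[0, 0, 0.0005], [0, 0.002, 0], 0.02], [[0, 0, 0.001], [0, 0.004, 0], 0.02], [[-0.0002, 0, 0.0014], [0, 0.006, 0], 0.02], [[-0.0004, 0, 0.0014], [0, 0.006, 0], 0.02], [[-0.0004, 0, 0.0014], [0, 0.006, 0], 0.02]]'

```text
time: 16.4
tool_pos: [0.4982, -0.0203, 0.0352]
tool_rot: [3.141, -0.002, -0.127]
contact_force: [-0.3, -0.6, 7.2]
opening: 0.0287
grip_force: 45.0
```

```bash
python3 - <<'E'
from h import *
for i in range(4):
  o=robot.observe();print(o['tool_pos'].round(4),o['tool_rot'].round(4),o['contact_force'].round(2),o['torque'].round(3))
  s=robot.read_camera("side")[:,:,::-1]
t=robot.read_camera("top")[:,:,::-1]
cv2.imwrite("pics/s7.png",s)
z=lambda a,w,h:cv2.resize(a,(w,h),interpolation=2)
cv2.imwrite("pics/c7.png",np.hstack([z(s[190:240,240:300],600,500),z(t[203:226,245:262],200,500)]))
E
```

```text
[ 0.4982 -0.0203  0.0352] [ 3.1412e+00 -2.1000e-03 -1.2670e-01] [-0.28 -0.63  7.21] [0.105 0.171 0.139]
[ 0.4982 -0.0202  0.0352] [ 3.1411e+00 -2.1000e-03 -1.2660e-01] [-0.94  0.99  7.56] [0.146 0.142 0.178]
[ 0.4982 -0.0202  0.0352] [ 3.1412e+00 -2.1000e-03 -1.2660e-01] [-0.82  0.87  6.86] [0.089 0.151 0.064]
[ 0.4982 -0.0202  0.0352] [ 3.1412e+00 -2.0000e-03 -1.2660e-01] [-1.65  0.94  7.71] [0.09  0.169 0.101]
```

View pics/c7.png

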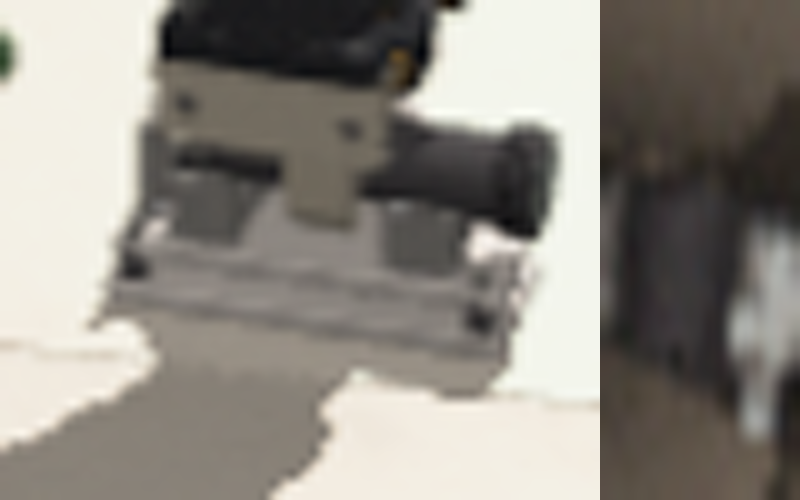

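The barrel is seated: the collar is clear of the near saddle at crop (525,180), and the plain end is beside the stop at (165,165). I'll add a final small press plus a small yaw correction to relieve the measured z moment.

Emit:
arm_command --moves '[[[-0.0002, 0, 0.0003], [0, 0, -0.002], 0.02], [[-0.0003, 0, 0.0006], [0, 0, -0.004], 0.02], [[-0.0003, 0, 0.0007], [0, -0.001, -0.005], 0.02], [[-0.0003, 0, 0.0007], [0, -0.001, -0.005], 0.02], [[-0.0003, 0, 0.0007], [0, -0.001, -0.005], 0.02]]'

```text
time: 17.15
tool_pos: [0.4981, -0.0203, 0.0346]
tool_rot: [3.141, -0.002, -0.122]
contact_force: [-0.8, 0.0, 7.4]
opening: 0.0292
grip_force: 45.0
```

```bash
python3 - <<'E'
from h import *
A=[]
for i in range(8):
  o=robot.observe();A.append(np.r_[o['tool_pos'],o['tool_rot'],o['contact_force'],o['torque'],o['grip_force']])
  s=robot.read_camera("side")
print(np.mean(A,0).round(4));cv2.imwrite("pics/s8.png",s[:,:,::-1])
g=cv2.cvtColor(s[:,:,::-1].copy(),cv2.COLOR_BGR2GRAY);print(np.arange(252,272))
for y in range(200,212):print(y,g[y,252:272])
E
```

```text
[ 4.98100e-01 -2.03000e-02  3.46000e-02  3.14100e+00 -1.70000e-03
 -1.21600e-01 -6.05200e-01  1.24000e-02  7.61750e+00  5.01000e-02
  8.50000e-02  1.25600e-01  4.49572e+01]
[252 253 254 255 256 257 258 259 260 261 262 263 264 265 266 267 268 269
 270 271]
200 [240 240 225 173 126  92  65  75  99 109 109 109 109 109 108 108 109 108
 109 109]
201 [240 232 203 152 115  97  76  89 107 108 108 109 108 109 108 109 109 109
 108 108]
202 [240 211 151 120 105 106  99 103 109 108 108 109 108 109 109 109 109 108
 109 109]
203 [241 198 112  88  94 107 104 106 109 108 109 109 109 109 108 108 109 108
 109 108]
204 [241 198 104  80  82  89  81  82  84  89  97 101 106 109 109 109 108 108
 109 108]
205 [241 198 104  82  80  72  54  61  59  54  58  61  67  72  77  87 101 105
 106 109]
206 [240 196 104  81  80  67  44  46  43  33  36  37  38  42  46  52  89 105
 104 107]
207 [240 197 104  82  89  97 113 104  80  63  45  43  38  32  33  35  86 106
 105 105]
208 [240 197 104  82  82  86  95  92  81  77  75  72  74  61  52  55  89 106
 104 105]
209 [241 197 104  81  75  77  81  82  82  81  82  76  82  77  93 116 112 105
 104 104]
210 [234 176  92  81 101  96  81  82  82  84  82  74  76  90 119 134 119 105
 105 105]
211 [212 141 100  89 112 102  81  80  82  83  82  75  80 114 134 136 120  97
  90  93]
```

```bash
python3 -c "
from cell import robot
print(robot.hand_in())"
```

```text
the job is handed in; nothing more can be done
None
```

The job is handed in: the strap lies flat and released in its tray compartment, and the barrel is held in the V with its plain end towards the stop (estimated gap 3–7 mm), pressed down about 5–6 mm of the 12 mm travel.

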